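# Hold the glue test cell in the light gauge

## Robot

A 6-joint arm with a two-finger parallel gripper is mounted at the origin on the work surface. World frame = base frame: x ahead of the robot, y to its left, z up, the work surface at z = 0. Lengths are in m, angles in degrees, forces in N, time in s.
With the tool pointing down it reaches from about 0.35 to 0.875 m from the base axis. Payload 4.2 kg.
Tool frame: the origin (TCP) lies midway between the tips of the shut fingers; the grasp point (between the pads) lies 19 mm behind it; y points along the fingers, z is the direction in which the jaws open and shut, and the axes are right-handed (so a half turn about y gives the same grasp; the last joint's range is limited). The gripper opens to 87 mm and grips with 3 to 60 N. Pads are 19 mm wide; open, the fingers measure 117 mm over their backs; the gripper's body (75 mm by 190 mm) begins 51 mm behind the grasp point.
Start: joints at [-53.251, 22.042, 0.453, 0, -68.411, -14.817], TCP at [0.233, -0.58, 0.223] pointing down, gripper open.
Joint ranges: [-179.83, 179.83], [-69.29, 118.12], [-61.27, 80.66], [-181.25, 117.63], [-171.15, -9.14], [-177.46, 177.46]. Speed limits (degrees/s): [159.86, 159.86, 180, 180, 180, 180].

## Interface

Orientations are given as [roll, pitch, yaw] about the fixed x, y, z axes, in that order (R = Rz(yaw) Ry(pitch) Rx(roll)).
In Python, from workcell import env gives the robot as it stands. The module is installed in compiled form; this text tells all that it offers. Calls block until the motion is done:
- env.goto(position, orientation): joint-space move of the TCP to a pose.
- env.move_straight(position, rotation=None, rate=0.15, force_limit=None): straight line of the TCP; rotation=None keeps the orientation; rate is the mean speed in m/s. With force_limit (N) it stops when the force on the tool has changed by that much, and returns True; else False.
- env.set_joints(angles): joint-space move.
- env.gripper_to(opening, grasp_force=None): opening from 0.0 (shut) to 1.0 (fully open); grasp_force is the grip in N (None keeps the last); returns when the fingers have stopped.
- env.dwell(seconds).
- env.inverse_kinematics(position, orientation): joint angles nearest the present ones, or None.
- env.read_state(): the state.
- env.grab_frame(name): name is "side" or "top" or "wrist"; returns a dict with "image" (420x560x3 uint8, blue, green, red), "fx", "fy", "cx", "cy" (pixels), "D" ([k1, k2, p1, p2, k3] as OpenCV has them; the pictures are not rectified), "position" and "orientation" of the camera in the world. Camera axes: x right, y up, looking along -z (the intrinsics and any distortion apply to the point x, -y, -z); pixel columns grow to the right and rows downward; lengths in m; the calibration is good to about 2 mm. A picture is of the moment at which its call begins. There is no depth.
A pose or a line that the arm cannot do raises env.Unreachable and nothing moves.
- env.close_job(): hands the job in, once; it reports no verdict.
Trained networks look in a picture, given as the dict that the camera call returned (one of the last four; its "shot" number tells which), for a name from the list of things; names that differ only in an ending like _2 or _b are one class to them, and where a whole thing is asked for, a point or a joint stands for the part that bears it (a point fixed in the world has none). Each returns a list of dicts, best first, with "score" (0 to 1); they miss things now and then, are a little off and sometimes report something else, mostly with a low value. They report only what shows in the picture. A call takes as long as a camera call. They do not tell look-alikes from the thing itself.
- env.search_frame(picture, thing): "xyz" ([x, y, z] in m, in world coordinates, good to about 4 mm: the middle of the surface that is visible of it).
- env.trace(picture, thing): "mask" (420x560 bool, what is visible of it).
The state is a dict: "clock": time; "joint_positions": joint angles; "qvel": joint speeds; "joint_torque": joint torques, N m; "position": TCP position; "tool_rot": TCP orientation; "force": force on the tool from outside, world axes, zero at the start; "wrist_torque": the same for the moment, N m; "opening": opening from 0.0 (shut) to 1.0 (fully open).
Only numpy, scipy, OpenCV 4.12 (cv2) and the standard library are available. Lean on these libraries where they do the work, as an engineer would, in place of code of your own. Each camera call takes 0.05 s, during which the arm holds its last target.

## Task

Check the clear screen glue: first slide the shutter of the bench light gauge fully open, then take the tall rectangular test cell out of the rack, gripping it by its two frosted faces only and never touching its clear faces. Keep it upright and hold it centred in the light path between lamp and detector, with its clear faces squarely towards them, and finish while still holding it there, off everything else. Leave everything else on the bench where it is.

Things in the scene. Friction and masses are not known exactly. Their poses are not given: they have to be found in the camera images.
- cell_center (a point): Centre (half-way up, 35 mm above its underside) of the tall glass test cell, the tallest thing in the rack: upright block 20 x 30 x 70 mm (its x, y, z), 70 g. Its two frosted faces are at +y and -y (30 mm apart, each 20 mm wide, whole height): milky-white glass plates 4 mm thick. Its two clear faces look to +x and -x: see-through windows 22 mm wide, recessed 1.5 mm behind the edges of the frosted plates. White stopper in the top, flush. z is up.
- cell_frost_a: Frosted plate of the tall cell on its +y side, 20 x 4 x 70 mm; origin at the middle of the plate's lower edge, axes as the cell's.
- cell_frost_b: Frosted plate of the tall cell on its -y side, 20 x 4 x 70 mm; origin at the middle of the plate's lower edge, axes as the cell's.
- cell_clear: The two clear windows of the tall cell (at +x and -x), not to be touched; origin at the centre of the cell's underside, axes as the cell's.
- rack: Black block lying on the bench, 200 x 66 x 14 mm (x, y, z), fixed, origin at the centre of its underside. Three equal pockets in a row at x = -60, 0 and +60 mm, y = 0, each 23 x 33 mm and 10 mm deep (floor 4 mm above the bench); the tall cell, the short cell and the vial stand in them in any order, the cells with their clear faces looking along the row (rack x) and their frosted faces to rack y.
- gauge: Bench light gauge, fixed; origin at the centre of the underside of its 100 x 260 x 12 mm base plate (x, y, z). Two grey housings stand on it, each 70 mm wide in x and up to 116 mm above the bench: the lamp housing from y = +64 to +126 mm and the detector housing from y = -55 to -117 mm. The beam runs between them along y, 100 mm above the bench. The gap between shutter and detector is 110 mm and open above.
- beam (a point): Middle of the light path: 100 mm above the bench on the beam axis, half-way between shutter and detector (gauge x = 0, y = 0). Its y axis runs along the beam towards the lamp, z is up.
- shutter (a joint): Opening of the shutter, a 36 mm wide, 3 mm thick metal blade in front of the lamp that slides level along gauge +x: 0 closed, 0.040 m fully open (a stop). It stays where it is left; about 1.5 N moves it.
- shutter_tab (a point): Centre of the shutter's black upright tab, 12 x 8 x 24 mm (gauge x, y, z), which moves with the blade; it is 129 mm above the bench at gauge y = +60 mm, at gauge x = 0 when closed and +40 mm when open, and stands from 117 to 141 mm above the bench, so it sticks up 25 mm above the lamp housing's top. Axes as the gauge's.
- short_cell_center (a point): Bystander: centre of a shorter cell of the same make, 20 x 30 x 44 mm, standing in the rack.
- vial: Bystander: round brown vial with black cap, 19 mm across, 58 mm high, in the rack; origin at the centre of its underside.
- phone: Bystander: phone lying flat, 72 x 148 x 8 mm, origin under its centre.
- spray_can: Bystander: upright spray can, 52 mm across, 160 mm high, origin under its centre.
- screw_dish: Bystander: steel dish, 70 mm across, 22 mm high, origin under its centre.
- tweezers: Bystander: tweezers lying flat, about 140 mm long along their x and 26 mm wide at the open tips, 4 mm high, origin under their middle.
- screwdriver: Bystander: small screwdriver lying flat, 140 mm long along its x.
Things that resemble listed ones, but are neither listed nor needed, are in the scene too. What is shaped like the part that bears cell_center but green or pink is not meant.

How it is judged:
By the outcome, as a careful person would: the job done as asked, in the order asked, and still so for the second after the job is handed in, while the arm keeps its last pose, push and grip.
It also fails if it takes over 51 s, if anything falls off the work surface, if the arm or the gripper's body presses on something with over 40 N, if the wrist force passes 120 N, or if a joint passes its speed limit or range.

## Working session

There is one attempt and no reset: what is moved stays moved. The work goes in short steps, each a Python script; the robot and the scene stay as the last script left them, time stands still between calls to the robot, and variables do not carry over. Pictures are saved under pics/ and viewed, and the job is handed in when it is done.

```bash
mkdir -p pics
cat > h.py <<'E'
import numpy as np, cv2, pickle
from workcell import env
from scipy.spatial.transform import Rotation as R
def shot(n,fn):
    p=env.grab_frame(n); cv2.imwrite('pics/'+fn,p['image']); pickle.dump(p,open('pics/'+fn+'.pkl','wb')); return p
def camR(p):
    o=np.array(p['orientation'],float)
    return R.from_euler('xyz',o,degrees=True).as_matrix() if o.shape==(3,) else (o if o.shape==(3,3) else None)
def proj(p,X):
    X=np.atleast_2d(X).astype(float); c=(X-np.array(p['position']))@camR(p); c=c*[1,-1,-1]
    K=np.array([[p['fx'],0,p['cx']],[0,p['fy'],p['cy']],[0,0,1.]])
    return cv2.projectPoints(c,np.zeros(3),np.zeros(3),K,np.array(p['D'],float))[0].reshape(-1,2)
def ray(p,uv,z):
    K=np.array([[p['fx'],0,p['cx']],[0,p['fy'],p['cy']],[0,0,1.]])
    q=cv2.undistortPoints(np.array(uv,float).reshape(-1,1,2),K,np.array(p['D'],float)).reshape(-1,2)
    d=np.c_[q[:,0],-q[:,1],-np.ones(len(q))]@camR(p).T; o=np.array(p['position'])
    return o+d*((z-o[2])/d[:,2])[:,None]
E
python3 - <<'E'
from h import *
for n in ['side','top']:
    p=shot(n,n+'0.png'); print(n,p['position'],p['orientation'],p['fx'],p['cx'],p['cy'],p['D'],p['shot'])
    for t in ['cell_center','rack','gauge','shutter_tab','short_cell_center','vial','phone','spray_can']:
        for r in env.search_frame(p,t)[:4]: print(t,np.round(r['xyz'],3),round(r['score'],2),proj(p,r['xyz']).round()[0])
s=env.read_state();print(s['clock'],s['tool_rot'])
E
```

```text
side [-0.0252175  -0.55093929  0.79681433] [ 50.65265431   0.58032325 -46.17139963] 391.05991867646236 281.6215703085183 205.09336058072506 [0.00908672 0.         0.         0.         0.        ] 1
cell_center [ 0.661 -0.155  0.044] 0.84 [354. 239.]
cell_center [ 0.574 -0.211  0.05 ] 0.81 [352. 266.]
cell_center [ 0.665 -0.276  0.045] 0.81 [393. 261.]
cell_center [0.581 0.3   0.102] 0.56 [222. 170.]
rack [ 0.49  -0.23   0.012] 0.85 [336. 299.]
gauge [0.54  0.191 0.061] 0.65 [236. 200.]
gauge [ 0.778 -0.043  0.045] 0.37 [346. 202.]
short_cell_center [ 0.514 -0.219  0.039] 0.68 [340. 284.]
short_cell_center [ 0.453 -0.237  0.046] 0.3 [330. 301.]
vial [ 0.597 -0.395  0.019] 0.63 [420. 310.]
vial [ 0.455 -0.234  0.046] 0.58 [329. 300.]
phone [0.562 0.445 0.002] 0.9 [195. 180.]
spray_can [ 0.777 -0.042  0.044] 0.83 [346. 202.]
top [0.43712732 0.02680801 1.0769179 ] [  7.79257413  -0.71729932 -89.380498  ] 384.3010706019571 271.5178568418015 204.43752100568085 [-0.06719235  0.          0.          0.          0.        ] 2
cell_center [ 0.674 -0.263  0.066] 0.49 [374. 170.]
cell_center [ 0.579 -0.202  0.076] 0.45 [354. 204.]
cell_center [ 0.662 -0.149  0.07 ] 0.43 [333. 173.]
rack [ 0.509 -0.216  0.016] 0.79 [354. 232.]
rack [0.55  0.26  0.021] 0.59 [183. 215.]
gauge [0.555 0.258 0.018] 0.95 [184. 213.]
shutter_tab [0.584 0.3   0.108] 0.58 [160. 198.]
short_cell_center [ 0.519 -0.214  0.051] 0.58 [357. 227.]
vial [ 0.508 -0.214  0.012] 0.27 [353. 232.]
phone [0.6   0.449 0.004] 0.67 [119. 197.]
spray_can [ 0.789 -0.032  0.15 ] 0.84 [292. 117.]
spray_can [ 0.693 -0.011  0.01 ] 0.66 [281. 166.]
0.9 [-8.99986704e+01 -1.82678010e-03  2.19285608e+01]
```

View pics/side0.png

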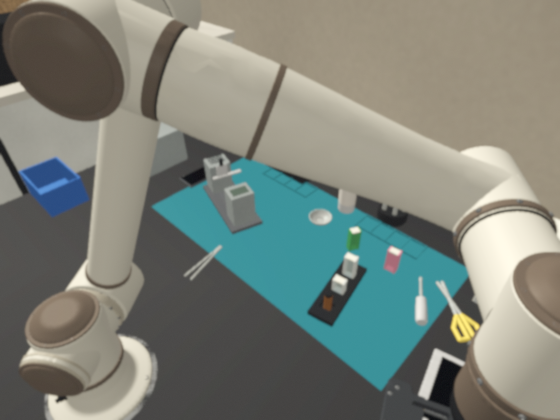

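View pics/top0.png

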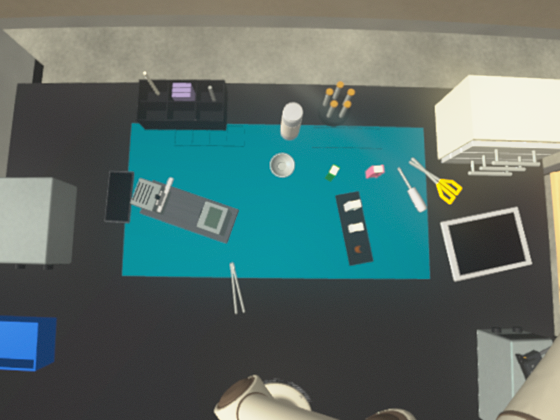

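Run:
```python
import cv2
a=cv2.imread('pics/side0.png')[190:350,280:480]; b=cv2.imread('pics/side0.png')[130:290,150:350]
cv2.imwrite('pics/crop0.png',cv2.resize(cv2.hconcat([a,b]),None,fx=2,fy=2,interpolation=3))
a=cv2.imread('pics/top0.png')[130:290,290:430]; b=cv2.imread('pics/top0.png')[150:310,110:250]
cv2.imwrite('pics/crop1.png',cv2.resize(cv2.hconcat([a,b]),None,fx=2.8,fy=2.8,interpolation=3))
```

```text
(no output)
```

View pics/crop0.png

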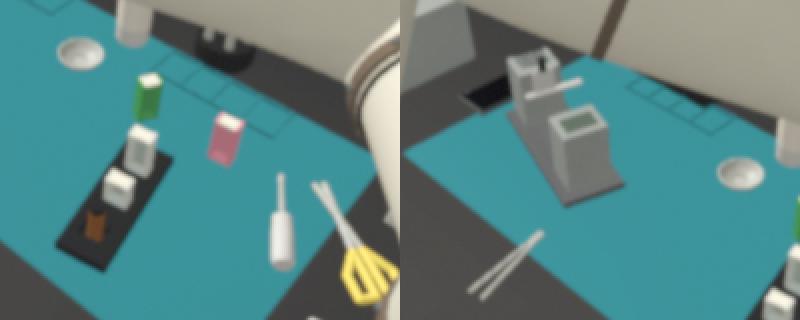

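View pics/crop1.png

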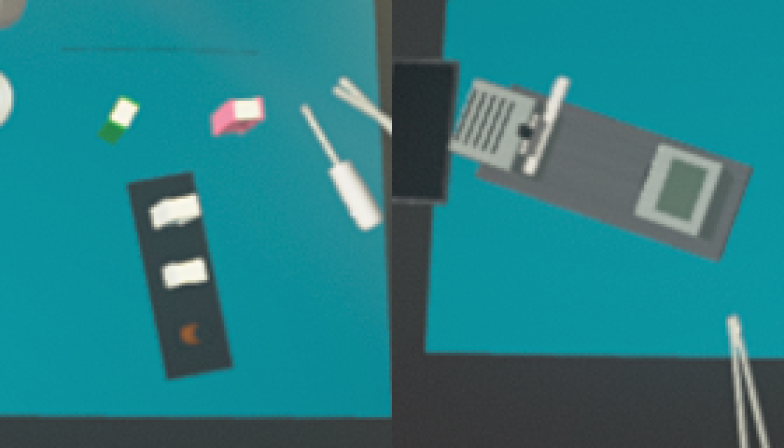

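Candidates for the tall cell (side view) are the green cell (354,238), pink cell (393,260), clear tall cell (350,265) at the rack's far end, and short clear cell (340,284). By the description it is (350,265): clear, in the rack and the tallest. The gauge's lamp (with slots) is at top (150,195) and the detector at (213,217). The tab is at about (158,197), and it opens up and to the right in the top view. Next I'll take wrist views.

Run:
```python
from h import *
env.goto([0.50,-0.20,0.36],[-90,0,13])
p=shot('wrist','w_rack.png'); print(p['position'],p['orientation'],p['fx'],env.read_state()['clock'])
for t in ['cell_center','cell_frost_a','short_cell_center','vial','rack']:
    for r in env.search_frame(p,t)[:4]: print(t,np.round(r['xyz'],4),round(r['score'],2),proj(p,r['xyz']).round()[0])
env.goto([0.54,0.22,0.36],[-90,0,73])
p=shot('wrist','w_g.png'); print(p['position'],p['orientation'],p['fx'])
for t in ['gauge','shutter_tab']:
    for r in env.search_frame(p,t)[:4]: print(t,np.round(r['xyz'],4),round(r['score'],2),proj(p,r['xyz']).round()[0])
s=env.read_state();print(s['clock'],s['position'],s['tool_rot'],s['force'])
```

```text
[ 0.43430258 -0.21579052  0.52171026] [-1.43113883e+01  8.78665669e-02  1.02944736e+02] 350.1169411861588 2.7167
cell_center [ 0.6645 -0.2707  0.0167] 0.73 [212. 265.]
cell_frost_a [ 0.5769 -0.2152  0.0721] 0.38 [257. 231.]
short_cell_center [ 0.5195 -0.2151  0.0502] 0.62 [267. 187.]
vial [ 0.4588 -0.2245  0.0659] 0.66 [269. 142.]
rack [ 0.5063 -0.2168  0.0123] 0.56 [268. 173.]
[0.52071852 0.15435365 0.52224225] [-1.42928765e+01  1.73795411e-02  1.62914802e+02] 350.1169411861588
gauge [0.5533 0.2347 0.0115] 0.55 [275. 184.]
gauge [0.581  0.3035 0.1107] 0.29 [269. 256.]
shutter_tab [0.5842 0.3014 0.1091] 0.74 [266. 255.]
shutter_tab [ 0.7008 -0.0128  0.0148] 0.39 [117.  45.]
4.675 [0.5403024  0.21892073 0.36016738] [-9.00098486e+01 -8.15286225e-03  7.28937678e+01] [ 0.13507929 -0.45911869 -1.41094231]
```

View pics/w_rack.png

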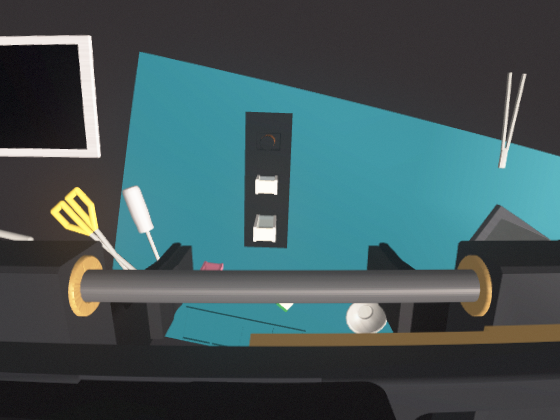

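View pics/w_g.png

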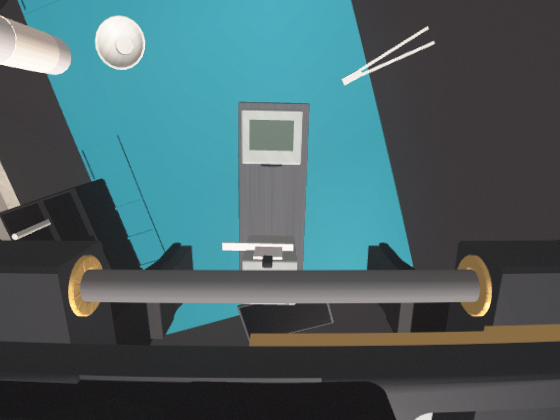

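Run:
```python
import cv2
a=cv2.imread('pics/w_g.png')[95:275,205:335]; b=cv2.imread('pics/w_rack.png')[105:255,205:335]
cv2.imwrite('pics/c2.png',cv2.resize(a,(130*4,180*4),interpolation=2)[:600])
cv2.imwrite('pics/c3.png',cv2.resize(b,None,fx=4,fy=4,interpolation=2))
cv2.imwrite('pics/c4.png',cv2.resize(cv2.imread('pics/w_g.png')[225:275,205:335],None,fx=6,fy=6,interpolation=2))
```

```text
(no output)
```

View pics/c2.png

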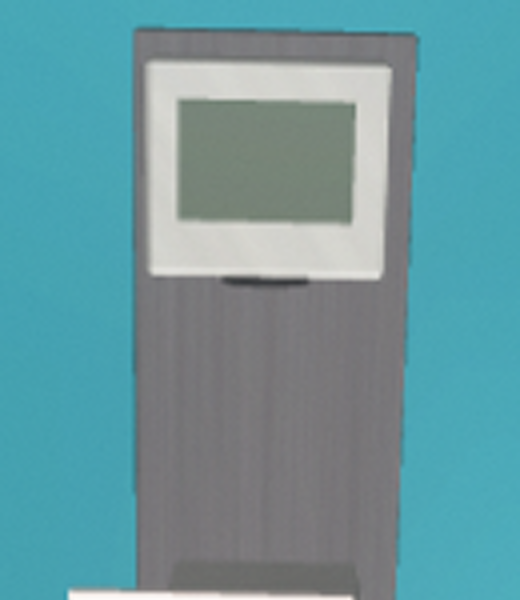

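View pics/c3.png

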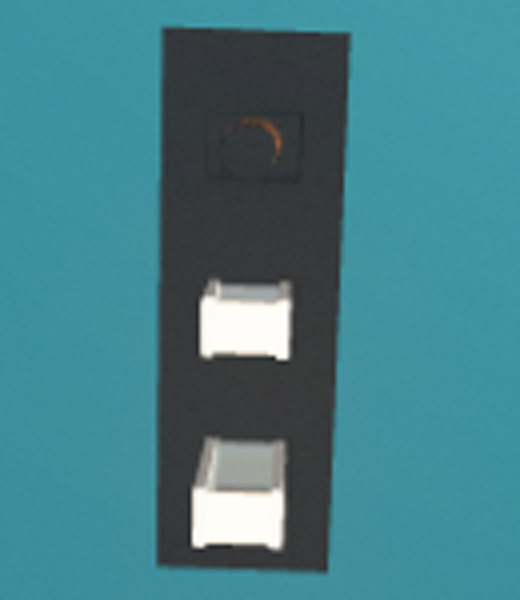

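View pics/c4.png

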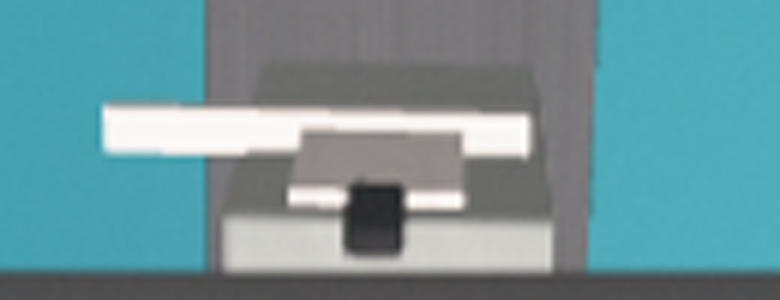

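```bash
cat > fit.py <<'E'
from h import *
from scipy.optimize import least_squares
def fit(p,X,px,x0):
    X=np.array(X);px=np.array(px)
    def W(q): 
        c,s=np.cos(q[2]),np.sin(q[2]); return np.c_[X[:,0]*c-X[:,1]*s+q[0],X[:,0]*s+X[:,1]*c+q[1],X[:,2]]
    r=least_squares(lambda q:(proj(p,W(q))-px).ravel(),x0,x_scale=[.01,.01,.1])
    return r.x,r.fun.reshape(-1,2)
E
python3 - <<'E'
from fit import *
L=lambda f:pickle.load(open('pics/'+f+'.pkl','rb'))
cv=lambda c,k,o:(np.array(c)+.5)/k-.5+o
def show(n,a): print(n,a[0][:2].round(4),np.degrees(a[0][2]).round(2));print(a[1].round(1).tolist())
p=L('w_g.png')
X=[[.05,-.13,.012],[-.05,-.13,.012],[.035,-.117,.116],[-.035,-.117,.116],[.035,-.055,.116],[-.035,-.055,.116],[.035,.064,.116],[-.035,.064,.116]]
px=np.r_[cv([[135,29],[416,34],[146,61],[391,66],[149,275],[383,278]],4,[205,95]),cv([[226,213],[553,216]],6,[205,225])]
a=fit(p,X,px,[.55,.26,-.3]);show('gauge',a)
q=a[0];c,s=np.cos(q[2]),np.sin(q[2]);print('tab closed',q[0]-s*.06,q[1]+c*.06,proj(p,[q[0]-s*.06,q[1]+c*.06,.129]))
p=L('w_rack.png')
a=fit(p,[[-.1,-.033,.014],[-.1,.033,.014],[.1,-.033,.014],[.1,.033,.014]],cv([[164,28],[350,33],[158,564],[328,571]],4,[205,105]),[.51,-.22,.22]);show('rack',a)
q=a[0];print('pocket',q[0]+.06*np.cos(q[2]),q[1]+.06*np.sin(q[2]))
show('cell',fit(p,[[-.01,-.015,.074],[-.01,.015,.074],[.01,-.015,.074],[.01,.015,.074]],cv([[192,487],[286,487],[192,549],[283,550]],4,[205,105]),[.57,-.2,.22]))
p=L('top0.png') if 0 else L('top0.png')
X=[[.05,-.13,.012],[-.05,-.13,.012]]
print(proj(p,[q[0],q[1],.014]))
E
```

```text
gauge [0.561  0.2473] -18.22
[[-0.6, 0.2], [0.6, 0.3], [-0.7, -1.3], [0.7, -1.3], [-1.1, 0.7], [0.8, 1.1], [-0.8, 0.1], [1.1, 0.7]]
tab closed 0.5797840779808201 0.3042530320483808 [[269.39589026 261.71717647]]
rack [ 0.5198 -0.2159] 10.98
[[-0.3, -0.5], [0.3, -0.2], [-0.2, 0.6], [0.2, 0.3]]
pocket 0.578734617687704 -0.20444027612973734
cell [ 0.579  -0.2045] 12.1
[[0.3, 0.5], [-0.7, 0.9], [0.4, -0.8], [-0.1, -0.7]]
[[354.16813307 227.83711689]]
```

```bash
cat >> h.py <<'E'
G=np.array([.561,.2473]);gy=np.radians(-18.2)
def g2w(x,y,z): 
    c,s=np.cos(gy),np.sin(gy); return [G[0]+c*x-s*y,G[1]+s*x+c*y,z]
def st():
    s=env.read_state(); p=s['position']; d=np.array(p[:2])-G; c,sn=np.cos(gy),np.sin(gy)
    print('t',s['clock'],'g',np.round([c*d[0]+sn*d[1],-sn*d[0]+c*d[1],p[2]],4),'w',np.round(p,4),'F',np.round(s['force'],2),'op',round(s['opening'],3)); return s
E
python3 - <<'E'
from h import *
O=[-90,0,71.8]
env.gripper_to(0.0); 
env.goto(g2w(-.055,.06,.18),O); st()
p=shot('wrist','w_pre.png')
print(env.move_straight(g2w(-.055,.06,.126),None,0.1,6)); st()
print(env.move_straight(g2w(-.021,.06,.126),None,0.08,6)); st()
p=shot('side','s_pre.png')
E
```

```text
t 7.0417 g [-0.0542  0.0606  0.1815] w [0.5285 0.3218 0.1815] F [ 0.67 -0.71  1.1 ] op 0.005
False
t 7.7833 g [-0.0545  0.0604  0.1268] w [0.5281 0.3217 0.1268] F [ 0.18 -0.75  1.01] op 0.004
False
t 8.3583 g [-0.0206  0.0597  0.1257] w [0.56   0.3104 0.1257] F [-0.76 -0.11  0.18] op 0.007
```

Run:
```python
import cv2
a=cv2.imread('pics/s_pre.png')[120:270,160:310];b=cv2.imread('pics/w_pre.png')[160:310,200:350]
cv2.imwrite('pics/c5.png',cv2.resize(cv2.hconcat([a,b]),(800,400),interpolation=2))
```

```text
(no output)
```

View pics/c5.png

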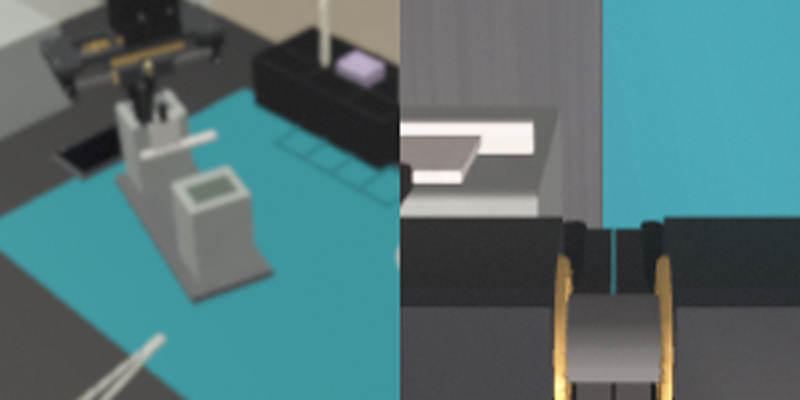

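The left side-view panel shows the shut fingers beside the black tab, on its closed side, and clear of the housing. I'll push now.

```bash
python3 - <<'E'
from h import *
print(env.move_straight(g2w(.034,.06,.126),None,0.05,7)); st()
env.dwell(.2); st()
p=shot('side','s_push.png')
for r in env.search_frame(p,'shutter_tab')[:2]: print(r['xyz'],r['score'])
E
python3 - <<'E'
import cv2
a=cv2.imread('pics/s_push.png')[120:270,160:310]
cv2.imwrite('pics/c6.png',cv2.resize(a,(600,600),interpolation=2))
E
```

```text
True
t 9.2833 g [0.0251 0.0598 0.1254] w [0.6035 0.2963 0.1254] F [-1.4   0.58  1.14] op 0.008
t 9.4833 g [0.0249 0.0594 0.1247] w [0.6032 0.296  0.1247] F [ 1.35 -0.51 -0.77] op 0.005
[0.613, 0.2912, 0.1017] 0.63
[0.5998, -0.3913, 0.0177] 0.22
```

View pics/c6.png

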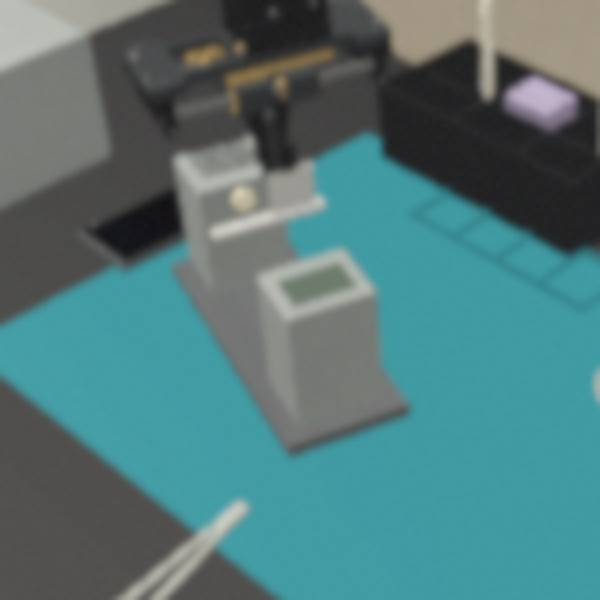

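The lamp aperture is uncovered and the blade is at the end of its rail. I'll push a little harder to confirm it's at the stop.

```bash
python3 - <<'E'
from h import *
print(env.move_straight(g2w(.040,.06,.126),None,0.04,14)); st()
env.move_straight(g2w(.015,.06,.126),None,0.1)
env.move_straight(g2w(.015,.06,.24),None,0.25); st()
p=shot('wrist','w_open.png')
for r in env.search_frame(p,'shutter_tab')[:2]: print(r['xyz'],r['score'])
p=shot('side','s_open.png')
print(proj(p,[g2w(.04,.06,.141),g2w(.04,.06,.117)]))
q=shot('top','t_open.png');print(proj(q,[g2w(.04,.06,.141)]))
E
python3 - <<'E'
import cv2
a=cv2.imread('pics/s_open.png')[140:240,190:290]
b=cv2.imread('pics/t_open.png')[160:260,120:220]
cv2.imwrite('pics/c7.png',cv2.resize(cv2.hconcat([a,b]),(800,400),interpolation=2))
E
```

```text
True
t 9.825 g [0.025  0.0591 0.1242] w [0.6032 0.2957 0.1242] F [-0.92  0.42  0.72] op 0.006
t 10.6833 g [0.0148 0.0599 0.2402] w [0.5938 0.2995 0.2402] F [ 0.52 -0.19 -0.06] op 0.002
[0.6176, 0.2906, 0.1174] 0.72
[[231.85923325 155.44881645]
 [232.54734922 161.90364538]]
[[160.89770175 182.15843741]]
```

View pics/c7.png

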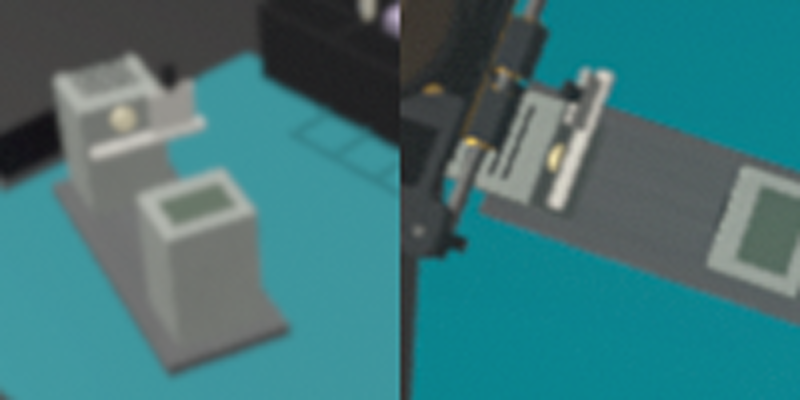

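View pics/w_open.png

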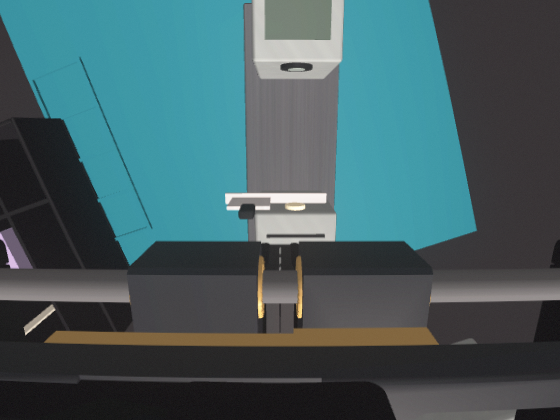

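Run:
```python
from h import *
L=lambda f:pickle.load(open('pics/'+f+'.pkl','rb'))
def ov(f,r,k,out):
    p=L(f);im=p['image'];u0,u1,v0,v1=r
    im=cv2.resize(im[v0:v1,u0:u1],None,fx=k,fy=k,interpolation=2)
    def box(x0,x1,y0,y1,z,c):
        P=proj(p,[g2w(x0,y0,z),g2w(x1,y0,z),g2w(x1,y1,z),g2w(x0,y1,z)])
        P=((P-[u0,v0]+.5)*k-.5).round().astype(int); cv2.polylines(im,[P],True,c,1)
    box(-.05,.05,-.13,.13,.012,(0,0,255));box(-.035,.035,-.117,-.055,.116,(0,255,0));box(-.035,.035,.064,.126,.116,(255,0,255))
    tx=.04 if 'open' in f else 0
    box(tx-.006,tx+.006,.056,.064,.141,(0,255,255))
    cv2.imwrite('pics/'+out,im)
ov('top0.png',(120,245,165,250),6,'o1.png');ov('w_open.png',(210,370,0,270),2,'o2.png');ov('side0.png',(190,270,145,240),6,'o3.png')
```

```text
(no output)
```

View pics/o1.png

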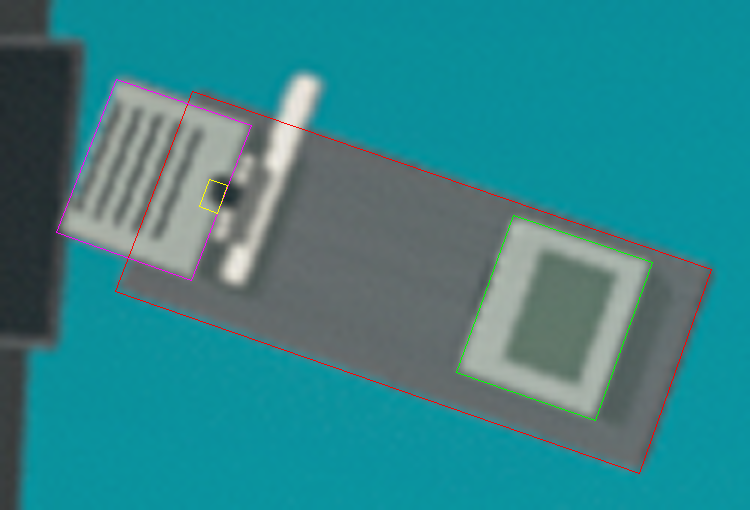

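View pics/o2.png

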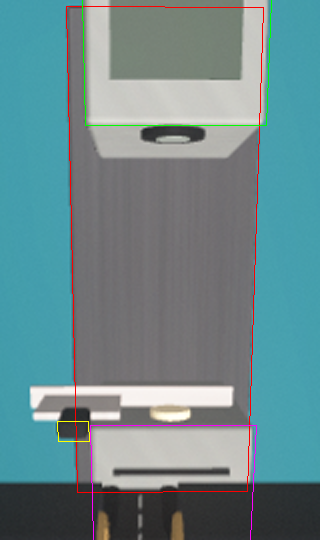

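View pics/o3.png

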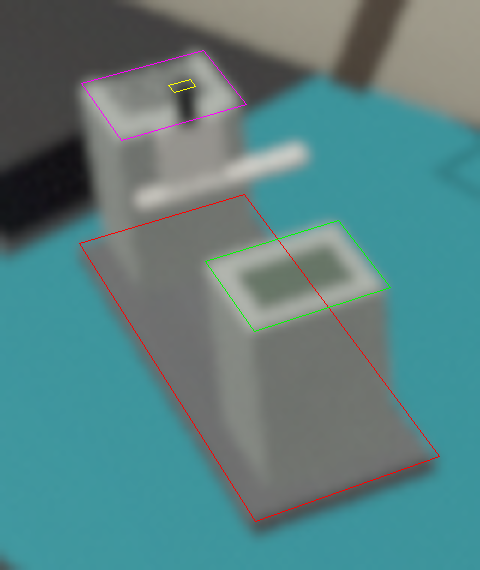

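The push stalled at the same place under 14 N, and the lamp aperture is uncovered, so the shutter is open. The overlays agree with the gauge fit to about 2 mm. Next is a close vertical look at the cell.

```bash
python3 - <<'E'
from h import *
y=np.radians(11.5); d=np.array([np.cos(y),np.sin(y)])
c=np.array([.579,-.2045])+.045*d
env.goto([c[0],c[1],.22],[-90,0,11.5]); env.gripper_to(0.62); st()
p=shot('wrist','w_cell.png');print(p['position'])
E
python3 - <<'E'
import cv2
a=cv2.imread('pics/w_cell.png')
cv2.imwrite('pics/c8.png',cv2.resize(a[90:290,180:380],(800,800),interpolation=2)[:600])
E
```

```text
t 13.8 g [ 0.1973 -0.4013  0.22  ] w [ 0.6231 -0.1955  0.22  ] F [-0.66 -0.47  0.88] op 0.621
[ 0.55718293 -0.20908652  0.38205881]
```

View pics/w_cell.png

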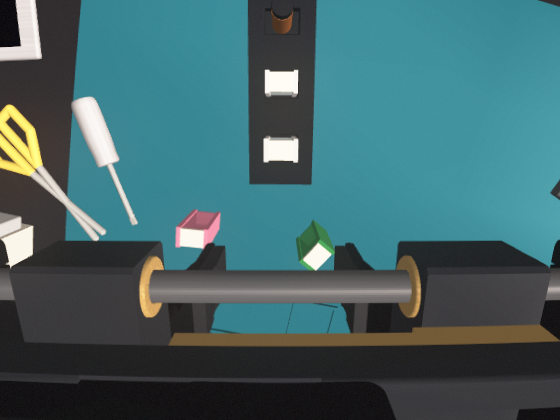

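View pics/c8.png

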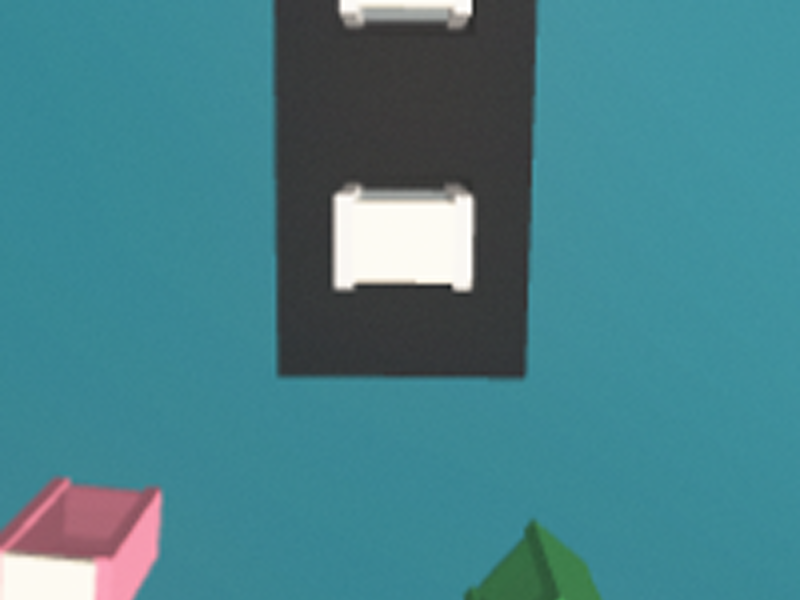

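Run:
```python
from fit import *
p=pickle.load(open('pics/w_cell.png.pkl','rb'))
cv=lambda c,k,o:(np.array(c)+.5)/k-.5+o
def show(n,a): print(n,a[0][:2].round(4),np.degrees(a[0][2]).round(2),a[1].round(1).tolist())
show('cell',fit(p,[[-.01,-.015,.074],[-.01,.015,.074],[.01,-.015,.074],[.01,.015,.074]],cv([[333,194],[473,194],[333,290],[473,291]],4,[180,90]),[.57,-.2,.22]))
show('rack->pocket',fit(p,[[.04,-.033,.014],[.04,.033,.014]],cv([[278,376],[525,377]],4,[180,90]),[.57,-.2,.22]))
```

```text
cell [ 0.5792 -0.2045] 11.37 [[0.2, 0.4], [-0.1, 0.5], [0.4, -0.4], [-0.4, -0.5]]
rack->pocket [ 0.5789 -0.2048] 11.28 [[-0.2, 0.0], [0.2, 0.0]]
```

```bash
python3 - <<'E'
from h import *
O=[-90,0,11.3]
env.goto([.579,-.2046,.13],O); s=st(); print(s['tool_rot'])
print(env.move_straight([.579,-.2046,.030],None,0.12,6)); s=st(); print(s['tool_rot'])
p=shot('side','s_desc.png');
E
python3 - <<'E'
import cv2
a=cv2.imread('pics/s_desc.png')[190:330,290:430]
cv2.imwrite('pics/c9.png',cv2.resize(a,(600,600),interpolation=2))
E
```

```text
t 14.3333 g [ 0.1592 -0.4239  0.1307] w [ 0.5798 -0.2051  0.1307] F [ 0.96 -0.2   0.81] op 0.62
[-9.00840638e+01 -3.73127538e-02  1.13407078e+01]
False
t 15.3167 g [ 0.1592 -0.4235  0.031 ] w [ 0.58   -0.2047  0.031 ] F [-0.29 -0.57  0.3 ] op 0.619
[-90.04741407  -0.10853074  11.32128612]
```

View pics/c9.png

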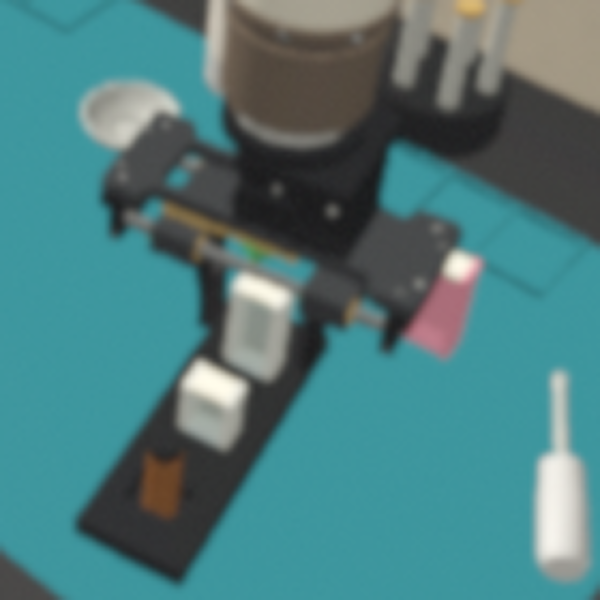

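```bash
python3 - <<'E'
from h import *
env.move_straight([.5783,-.2045,.029],None,0.05); st()
env.gripper_to(0.0,20); s=st()
print(s['opening']*87)
env.move_straight([.5785,-.2045,.13],None,0.12); s=st();print(s['tool_rot'])
p=shot('side','s_lift.png');p=shot('wrist','w_lift.png')
E
python3 - <<'E'
import cv2
a=cv2.imread('pics/s_lift.png')[190:330,290:430]
b=cv2.imread('pics/w_lift.png')[140:340,180:380]
cv2.imwrite('pics/c10.png',cv2.hconcat([cv2.resize(x,(400,400),interpolation=2) for x in (a,b)]))
E
```

```text
t 15.6167 g [ 0.1577 -0.4238  0.0295] w [ 0.5784 -0.2045  0.0295] F [ 0.54 -0.25 -0.84] op 0.623
t 16.1667 g [ 0.1575 -0.4238  0.029 ] w [ 0.5783 -0.2045  0.029 ] F [0.31 0.46 0.54] op 0.343
29.827241191778914
t 17.1583 g [ 0.157  -0.4238  0.1291] w [ 0.5778 -0.2043  0.1291] F [-0.52  0.08 -0.32] op 0.343
[-89.95040065   0.09556317  11.28663163]
```

View pics/c10.png

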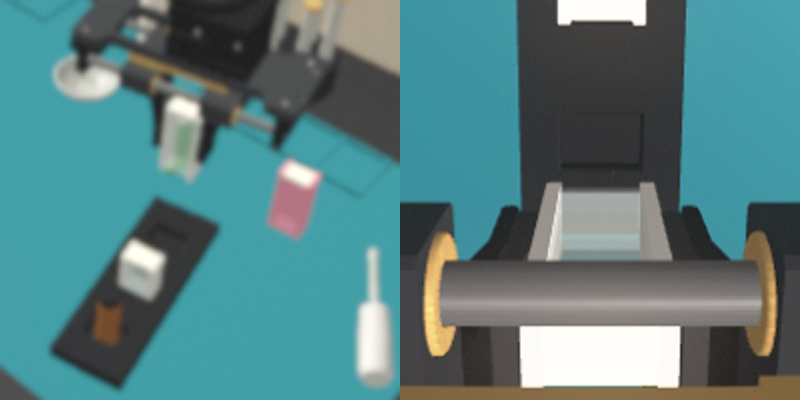

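The cell is held and upright, and its pocket is empty. Moving it to the beam.

```bash
python3 - <<'E'
from h import *
O=[-90,0,71.8]
env.move_straight([.5785,-.2045,.22],None,0.25)
env.goto(g2w(0,-.0005,.22),O); s=st(); print(s['tool_rot'])
print(env.move_straight(g2w(0,-.0005,.090),None,0.1,8)); env.dwell(.3); s=st(); print(s['tool_rot'])
p=shot('side','s_hold.png');p=shot('top','t_hold.png');p=shot('wrist','w_hold.png')
E
python3 - <<'E'
import cv2
a=cv2.imread('pics/s_hold.png')[140:240,180:280]
b=cv2.imread('pics/w_hold.png')[80:340,150:410]
cv2.imwrite('pics/c11.png',cv2.hconcat([cv2.resize(x,(400,400),interpolation=2) for x in (a,b)]))
E
```

```text
t 19.425 g [ 0.0006 -0.0014  0.2199] w [0.5611 0.2458 0.2199] F [-0.43 -0.62 -0.45] op 0.341
[-8.99928250e+01  2.76602248e-02  7.17115563e+01]
False
t 21.175 g [ 0.0001 -0.0004  0.0903] w [0.5609 0.2469 0.0903] F [ 0.72 -0.12 -1.3 ] op 0.345
[-9.00169206e+01 -2.49209179e-02  7.17994057e+01]
```

View pics/c11.png

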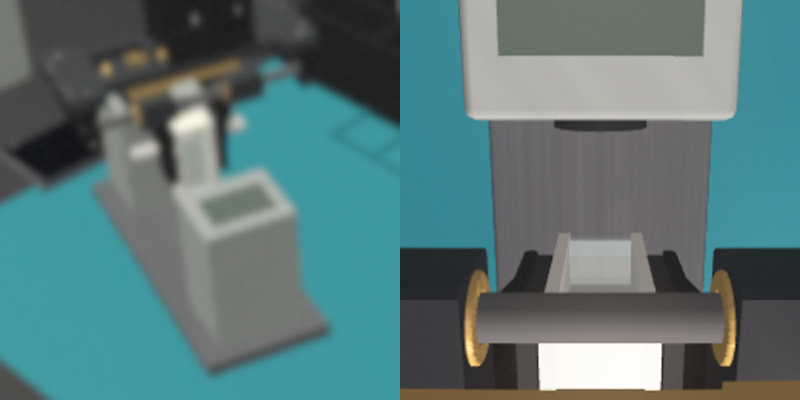

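View pics/t_hold.png

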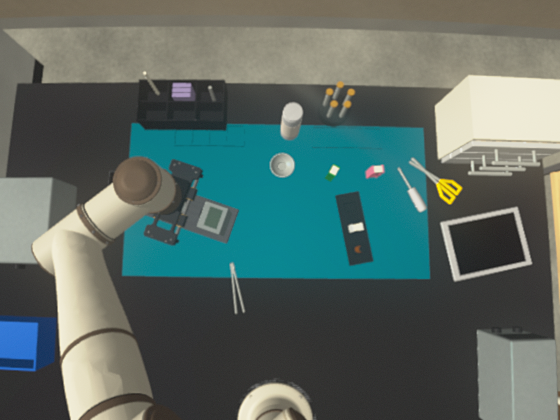

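Run:
```python
from fit import *
p=pickle.load(open('pics/w_hold.png.pkl','rb'))
k=400/260
im=p['image'].copy()
c,s=np.cos(gy),np.sin(gy)
def poly(P,col):
    global big
    P=((proj(p,P)-[150,50]+.5)*2-.5).round().astype(int); cv2.polylines(big,[P],True,col,1)
big=cv2.resize(im[50:340,150:410],None,fx=2,fy=2,interpolation=2)
B=lambda x,y0,y1,z:[g2w(-x,y0,z),g2w(x,y0,z),g2w(x,y1,z),g2w(-x,y1,z)]
poly(B(.05,-.13,.13,.012),(0,0,255));poly(B(.035,-.117,-.055,.116),(0,255,0));poly(B(.015,-.01,.01,.135),(255,0,255));poly(B(.015,-.01,.01,.065),(0,165,255))
cv2.imwrite('pics/o4.png',big)
```

```text
(no output)
```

View pics/o4.png

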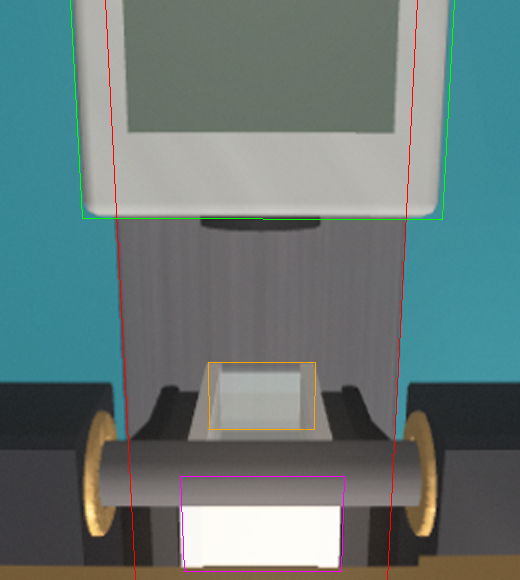

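In the overlay, the held cell and the gauge outlines coincide to under 1 mm. Force is at noise level and the bench is otherwise unchanged, so I'm handing in.

Run:
```python
from h import *
p=shot('top','t_end.png')
for r in env.search_frame(p,'shutter_tab')[:1]: print(r)
st(); print(env.close_job())
```

```text
t 21.425 g [-0.     -0.0005  0.09  ] w [0.5608 0.2468 0.09  ] F [ 0.08  0.34 -0.4 ] op 0.346
the job is handed in; nothing more can be done
None
```

The job is done and handed in at 21.4 s: the shutter is open, and the gripper is holding the tall clear cell in the light path.

- **Shutter:** I pushed it along gauge +x until it stopped. A second, harder push (14 N limit) didn't move it further, and the side, top and wrist views then showed the lamp opening uncovered. In the last top view the network didn't find the tab, because the gripper hides it. So the open shutter was last confirmed before the pick, and the arm didn't go near the tab after that.
- **Cell:** I gripped it by its frosted plates at 20 N; the jaws closed to 29.8 mm on its 30 mm width. It came straight up out of the rack and stayed upright to within about 0.1° of tilt.
- **Position:** The cell is centred on the beam at about 100 mm height, with its clear faces towards the lamp and detector. The gauge and cell outlines in the last wrist picture agreed to under 1 mm, though the camera calibration itself is only good to about 2 mm.
- **Contact and bench:** The measured force was at noise level, so the cell is touching nothing but the gripper. The top view showed the other things on the bench where they were.

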